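# Offer the hinge leaf up to the jamb leaf and hold the knuckle holes in line

### The job

Two door strips with hinge leaves stand knuckles-down in the rack: lift out the one whose single middle knuckle fits between the two knuckles on the jamb block, and bring it down gently between them so that all three knuckle holes are in line and the hinge pin could be pushed straight through. Finish while still holding it there upright with the gripper, motionless, hanging from the gripper alone and not touching the jamb block. Leave the other strip in the rack, and do not disturb the roll of tape, the bush or the nut.

Things in the scene. Friction and masses are not known exactly. Their poses are not given: they have to be found in the camera images.
- single_leaf: Strip to use: loose timber strip with ONE 22 mm steel knuckle (12 mm hole, 32 mm long) at mid lower edge. Origin: knuckle centre; y along the hole, x through thickness, z up. Timber 24 mm thick, 130 long (y), z 17 to 107 mm; strap (29 mm thick, y -16 to 16) up to z = 57, bare timber above: grip there from above. About 0.26 kg. Same if turned half about z. Stands in a rack slot, 2 mm play per face.
- twin_leaf: Strip to leave: same timber strip, origin (on the hole axis, midway) and axes, but with TWO knuckles (y from -44 to -20 and 20 to 44 mm), which would strike those of the jamb block. Which of the two slots holds which strip varies.
- jamb_block: Fixed timber block 70 (x) x 140 (y) x 70 mm high with a 4 mm steel hinge leaf on top and two fixed knuckles sticking out past its -x side. Origin: centre of its underside on the trolley top, z up. A parked hinge pin (8 mm diameter, head top at z = 93 mm) stands in its top at x = 22, y = 45 mm; it is fixed and not needed.
- jamb_axis (a point): Point midway between the jamb block's two knuckles on their hole axis: 48 mm to -x of the block's centre, 72 mm above the trolley top. Axes as the block: y along the holes, z up. Knuckles (22 mm outside, 12 mm hole) at y -44 to -20 and 20 to 44 mm; the 40 mm gap is open above, to -x, and below down to the trolley top; the block begins 13 mm to +x.
- rack: Fixed plywood rack, 190 (x) x 145 (y) x 68 mm high. Origin: centre of its underside; z up. Two slots along y, 28 mm wide and 28 mm deep, at x = -55 and +55 mm; each carries a strip by its ends: timber underside at 40 mm, knuckle axis at 23 mm, timber top at 130 mm above the trolley top. Strips lift straight up.
- masking_tape: Loose roll of masking tape lying flat, 96 mm across, 25 mm high; origin: centre of underside. Not to be disturbed.
- bush_brass: Loose flanged brass bush, 34 mm across, 28 mm high; origin: centre of underside. Not to be disturbed.
- nut_m16: Loose hexagon nut, 27 mm across, 13 mm high; origin: centre of underside. Not to be disturbed.
Mind the look-alikes: they are no part of the job. What is shaped like the single_leaf but green is not meant.

How it is judged:
On the way:
1. the single-knuckle strip is lifted clear of the rack in the gripper (height (world z) of single_leaf above 0.1 m and contact force between single_leaf and the fingers above 2 N and contact force between single_leaf and rack below 0.1 N), for 0.2 s.
At the end, for the whole second after the job is handed in: Single-knuckle strip gripped and still, hole axis within 3 mm and 0.08 rad of the jamb holes' axis, centred in the gap within 5 mm, under 0.5 N on the jamb block; other strip upright in the rack (moved under 15 mm); tape, bush and nut moved under 20 mm (x of single_leaf in the frame of jamb_axis between -0.003 and 0.003 m and z of single_leaf in the frame of jamb_axis between -0.003 and 0.003 m and y of single_leaf in the frame of jamb_axis between -0.005 and 0.005 m and angle between the y axis of single_leaf and the y axis of jamb_axis, either way round below 0.08 rad and angle between single_leaf's own z axis and vertical below 0.35 rad and contact force between single_leaf and the fingers above 2 N and contact force between single_leaf and jamb_block below 0.5 N and linear speed of single_leaf below 0.02 m/s and angular speed of single_leaf below 0.15 rad/s and distance of twin_leaf from where it was at the start of the episode below 0.015 m and angle between twin_leaf's own z axis and vertical below 0.15 rad and distance of each of masking_tape, bush_brass, nut_m16 from where it was at the start of the episode below 0.02 m); the arm keeps its last pose, push and grip.
It fails at once if the strip is struck or pressed hard against the jamb block (contact force between single_leaf and jamb_block above 25 N).
It fails at once if the other strip is taken out of the rack or knocked over (distance of twin_leaf from where it was at the start of the episode above 0.03 m or angle between twin_leaf's own z axis and vertical above 0.3 rad).
It fails at once if the tape, bush or nut is disturbed (distance of any of masking_tape, bush_brass, nut_m16 from where it was at the start of the episode above 0.03 m).
It also fails if it takes over 42 s, if anything falls off the work surface, if the arm or the gripper's body presses on something with over 40 N, if the wrist force passes 120 N, or if a joint passes its speed limit or range.

### The arm

A 6-joint arm with a two-finger parallel gripper is mounted at the origin on a cart in front of the work surface, level with it; the furniture and walls round the work are solid. World frame = base frame: x ahead of the robot, y to its left, z up, the work surface at z = 0. Lengths are in m, angles in rad, forces in N, time in s.
With the tool pointing down it reaches from about 0.3 to 0.875 m from the base axis. Payload 6.4 kg.
Tool frame: the origin (TCP) lies at the very end of the fingers, on their centre line; the grasp point (between the pads) lies arm.grip_point_offset behind it (arm.grip_point_offset is the distance from the TCP to the grasp point, in m); z points along the fingers, y is the line along which they close (so a half turn about z gives the same grasp; the last joint's range is limited). The gripper opens to 88 mm and grips with 3 to 60 N. Pads are 18 mm wide; open, the fingers measure 123 mm over their backs; the gripper's body (75 mm by 187 mm) begins 45 mm behind the grasp point.
Start: joints at [0.914, 0.181, 1.607, -0, 1.354, -0.206], TCP at [0.251, 0.518, 0.239] pointing down, gripper open.
Joint ranges: [-2.99, 2.99], [-0.89, 2.07], [0.3, 2.58], [-1.14, 4.28], [0, 2.63], [-3.12, 3.12]. Speed limits (rad/s): [2.57, 2.57, 3.01, 3.14, 3.14, 3.14].

### API

Orientations are given as a 3x3 rotation matrix whose columns are the frame's x, y, z axes.
In Python, from station import arm gives the robot as it stands. The module is installed in compiled form; this text tells all that it offers.
- The arm moves only by the shell command python3 -m inch 'ROWS' [OPENING]. ROWS is a JSON object whose one key "motion" holds a list of rows, each a list of 6 numbers: the shift along the tool's x, y, z in units of 30 mm (1.0 is 30 mm), then the turn, a rotation vector about the tool's x, y, z in units of 10 degrees (1.0 is 10 degrees). In form: {"motion": [[x, y, z, wx, wy, wz], ...]}. A call has exactly 8 rows; each row shifts and turns the commanded pose from where the row before left it, along the tool's axes as they then stand; what a row does not reach is not made up. A row lasts 1/8 s, in which the tool goes at most 62.5 mm and 10.7 degrees, less where a joint would pass 70% of its speed; a pose out of reach is approached as far as the arm can. A call is refused whole if a number of a shift passes 1 or a number of a turn 1, either way. A call with a gripper value outside its range is refused whole. OPENING is the opening, from -1 (shut) to 1 (fully open), set as the call begins (- or left out, the last holds). The fingers move at their own pace and stop on an object; the grip force is fixed at half the most. Time passes only in rows, so rows that do not move let the fingers close, or fill a call up. It gives the time, the measured TCP pose, the force, the opening and the grip force at its end, in the units of the state.
- arm.read_state(): the state, without advancing time (a new reading comes with each control period).
- arm.snapshot(name): name is "side" or "top" or "wrist"; returns (picture, depth): 420x560x3 uint8, blue, green, red; 420x560 float32, m along the optical axis (not along the pixel's ray), 0 where there is no reading.
- arm.get_calibration(name): a dict with "intrinsics" (3x3 intrinsics, pixels), "camera_from_world" (4x4, takes a point from world to camera coordinates). Camera axes: x right, y up, looking along -z (the intrinsics and any distortion apply to the point x, -y, -z); pixel columns grow to the right and rows downward; lengths in m; the calibration is good to about 2 mm. A picture is of the moment at which its call begins: read the wrist's pose just before it. get_calibration takes no time and is no camera call; for the wrist camera it gives the pose at the moment of the call.
- arm.finish_job(): hands the job in; it is judged then, once.
The state is a dict: "t": time; "joint_positions": joint angles; "joint_velocities": joint speeds; "effort": joint torques, N m; "ee_pos": TCP position; "orientation": TCP orientation; "force": force on the tool from outside, world axes, zero at the start; "torque": the same for the moment, N m; "finger_gap": opening from 0.0 (shut) to 1.0 (fully open); "gripper_force": force on a finger pad.
Only numpy, scipy, OpenCV 4.12 (cv2) and the standard library are available. Lean on these libraries where they do the work, as an engineer would, in place of code of your own. Each camera call takes 0.05 s, during which the arm holds its last target. There are 200 camera calls.

## Working session

There is one attempt and no reset: what is moved stays moved. The work goes in short steps, Python scripts to look and compute and a shell command to move; the robot and the scene stay as the last step left them, time stands still between calls to the robot, and variables do not carry over. Pictures are saved under pics/ and viewed, at most 10 in all, crops included, and the job is handed in when it is done.

```bash
mkdir -p pics; cat > h.py <<'E'
import numpy as np, cv2
from station import arm
def snap(n):
    c=arm.get_calibration(n); im,d=arm.snapshot(n); return im,d,c
def cloud(d,c):
    K=np.array(c["intrinsics"]);T=np.linalg.inv(np.array(c["camera_from_world"]))
    v,u=np.mgrid[:d.shape[0],:d.shape[1]]
    P=np.stack([(u-K[0,2])/K[0,0]*d,-(v-K[1,2])/K[1,1]*d,-d],-1)
    return P@T[:3,:3].T+T[:3,3]
E
python3 - <<'E'
from h import *
for n in("top","side"):
    im,d,c=snap(n); cv2.imwrite(f"pics/{n}0.png",im); np.savez(f"{n}0.npz",im=im,P=cloud(d,c),d=d)
    print(n,{k:np.round(v,3).tolist() for k,v in c.items()})
s=arm.read_state();print(s,arm.grip_point_offset)
E
```

```text
top {'intrinsics': [[429.229, 0.0, 277.251], [0.0, 429.229, 212.745], [0.0, 0.0, 1.0]], 'camera_from_world': [[0.014, -0.999, -0.029, -0.035], [0.991, 0.01, 0.134, -0.512], [-0.133, -0.031, 0.991, -0.85], [0.0, 0.0, 0.0, 1.0]]}
side {'intrinsics': [[507.703, 0.0, 282.456], [0.0, 507.703, 215.003], [0.0, 0.0, 1.0]], 'camera_from_world': [[-0.947, -0.32, 0.009, 0.473], [0.191, -0.542, 0.818, -0.193], [-0.257, 0.777, 0.574, -0.734], [0.0, 0.0, 0.0, 1.0]]}
{'t': 0.1, 'joint_positions': array([ 9.13720798e-01,  1.81444869e-01,  1.60788330e+00,  6.66856238e-06,
        1.35384077e+00, -2.06309021e-01]), 'joint_velocities': array([ 0.00176151, -0.00044943, -0.00117137,  0.00172688,  0.00075324,
        0.00177327]), 'effort': array([ 2.73829246e-04, -4.34819269e+01, -3.42695868e+01,  7.03429920e-02,
        3.40095407e-02, -1.43022592e-05]), 'ee_pos': array([0.25018767, 0.51718086, 0.2379245 ]), 'orientation': array([[-9.00112647e-01,  4.35656156e-01, -9.67955519e-04],
       [ 4.35657107e-01,  9.00111847e-01, -1.24409387e-03],
       [ 3.29271075e-04, -1.54152133e-03, -9.99998758e-01]]), 'force': array([ 0.0206642 , -0.53821028,  0.04740329]), 'torque': array([ 0.0113376 , -0.01738308,  0.02426315]), 'gripper_force': 0.0, 'finger_gap': 0.9993693030164255} 0.0187
```

View pics/top0.png

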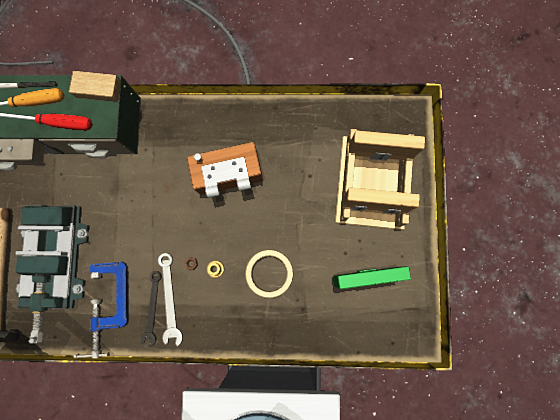

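View pics/side0.png

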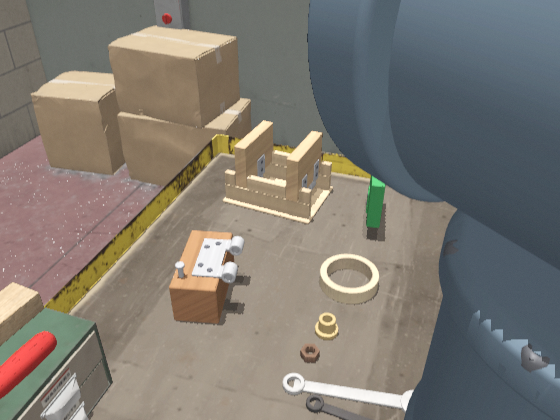

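Top: the jamb is at (225,172), with its knuckles at the near side (220,198) and (248,190). The rack is at (380,180), with strips at (388,141) and (388,197). The tape is at (269,273), bush (214,269), nut (191,264). Candidates: far strip (388,141), near strip (388,197), and the green decoy (373,277), which is excluded. Next is one close crop to check the straps.

```bash
python3 - <<'E'
from h import *
s=np.load("side0.npz");t=np.load("top0.npz")
a=cv2.resize(s["im"][110:225,215:345],None,fx=4,fy=4,interpolation=cv2.INTER_CUBIC)[:460,:400+120]
b=cv2.resize(t["im"][120:235,330:430],None,fx=2.7,fy=2.7,interpolation=cv2.INTER_CUBIC)
o=np.zeros((460,800,3),np.uint8);o[:,:520]=a;o[:b.shape[0],525:525+b.shape[1]]=b
cv2.imwrite("pics/crop1.png",o)
P=t["P"]
# strip tops
for nm,(r0,r1,c0,c1),(z0,z1) in [("far",(120,165,335,430),(.12,.14)),("near",(180,235,335,430),(.12,.14)),("jambtop",(135,210,180,270),(.06,.076)),("knk",(185,210,200,265),(.07,.09)),("green",(255,300,320,420),(.03,.2))]:
    Q=P[r0:r1,c0:c1].reshape(-1,3);Q=Q[(Q[:,2]>z0)&(Q[:,2]<z1)]
    r=cv2.minAreaRect((Q[:,:2]*1000).astype(np.float32));print(nm,len(Q),r,cv2.boxPoints(r).round(1).tolist(),np.median(Q[:,2]))
E
```

```text
far 963 ((639.93994140625, -239.00344848632812), (129.7722930908203, 25.39092445373535), 84.58401489257812) [[621.2000122070312, -302.3999938964844], [646.5, -304.79998779296875], [658.7000122070312, -175.60000610351562], [633.4000244140625, -173.1999969482422]] 0.1292616835648498
near 972 ((530.9417114257812, -226.0463104248047), (130.3899688720703, 24.724454879760742), 84.97380065917969) [[512.9000244140625, -289.8999938964844], [537.5, -292.1000061035156], [549.0, -162.1999969482422], [524.2999877929688, -160.0]] 0.12947601439708106
jambtop 2310 ((592.3238525390625, 76.7606430053711), (94.9354248046875, 140.06634521484375), 13.213458061218262) [[530.0999755859375, 134.10000610351562], [562.0999755859375, -2.299999952316284], [654.5, 19.399999618530273], [622.5, 155.8000030517578]] 0.070956006998597
knk 205 ((548.5675048828125, 74.67037200927734), (101.16486358642578, 24.77424430847168), 89.21768188476562) [[535.5, 24.299999237060547], [560.2999877929688, 23.899999618530273], [561.5999755859375, 125.0999984741211], [536.9000244140625, 125.4000015258789]] 0.07999767431506433
green 1105 ((386.3138122558594, -208.4440460205078), (27.388195037841797, 129.8819122314453), 8.434225082397461) [[363.20001220703125, -146.1999969482422], [382.29998779296875, -274.70001220703125], [409.3999938964844, -270.70001220703125], [390.29998779296875, -142.1999969482422]] 0.1170815258935003
```

View pics/crop1.png

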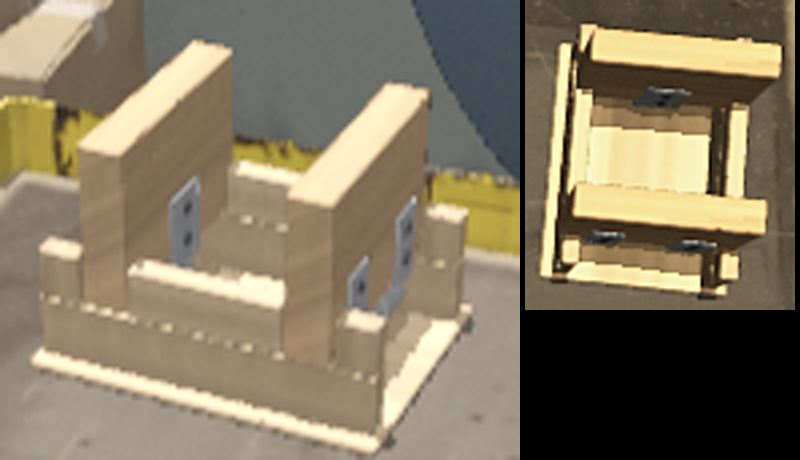

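The far strip (388,141) shows one middle strap, so it is the single leaf. The near strip has two straps, so it is the twin. Strip top is at (0.640,-0.239,0.129), size 130x25, which matches the description. The jamb axis is about (0.557,0.0685) with yaw 13.2°. I'll check clearance along the path and then move.

```bash
python3 - <<'E'
from h import *
P=np.concatenate([np.load(f"{n}0.npz")["P"].reshape(-1,3) for n in("top",)])
a=np.array([.25,.517]);b=np.array([.64,-.239]);u=(b-a)/np.linalg.norm(b-a)
r=P[:,:2]-a;s=r@u;w=abs(r[:,0]*u[1]-r[:,1]*u[0])
for k in np.arange(-.1,.95,.1):
    m=(s>k)&(s<k+.1)&(w<.16);print(round(k,1),m.sum(),P[m,2].max().round(3) if m.any() else None)
E
```

```text
-0.1 626 0.048
0.0 4424 0.089
0.1 7610 0.072
0.2 7473 0.069
0.3 7100 0.017
0.4 6937 0.087
0.5 8321 0.909
0.6 6811 0.074
0.7 7379 0.134
0.8 6852 0.133
0.9 4781 0.132
```

```bash
python3 -m inch '{"motion": [[-0.4,-0.3,0,0,0,0],[-0.95,-0.71,0,0,0,0],[-0.95,-0.71,0,0,0,0],[-0.95,-0.71,0,0,0,0],[-0.95,-0.71,0,0,0,0],[-0.95,-0.71,0,0,0,0],[-0.95,-0.71,0,0,0,0],[-0.95,-0.71,0,0,0,0]]}' 1
```

```text
t: 1.1
ee_pos: [0.3723, 0.2812, 0.2386]
orientation: [[-0.9, 0.436, 0.0], [0.436, 0.9, -0.0], [-0.0, -0.0, -1.0]]
force: [0.1, 1.1, -0.1]
finger_gap: 1.0
gripper_force: 0.0
```

```bash
python3 -m inch '{"motion": [[-0.95,-0.71,0,0,0,0],[-0.95,-0.71,0,0,0,0],[-0.95,-0.71,0,0,0,0],[-0.95,-0.71,0,0,0,0],[-0.95,-0.71,0,0,0,0],[-0.95,-0.71,0,0,0,0],[-0.95,-0.71,0,0,0,0],[-0.95,-0.71,0,0,0,0]]}'; python3 -m inch '{"motion": [[-0.95,-0.71,0,0,0,0],[-0.95,-0.71,0,0,0,0],[-0.95,-0.71,0,0,0,0],[-0.95,-0.71,0,0,0,0],[-0.95,-0.71,0,0,0,0],[-0.95,-0.71,0,0,0,0],[-0.95,-0.71,0,0,0,0],[-0.95,-0.71,0,0,0,0]]}'; python3 -m inch '{"motion": [[-0.4,-0.4,0,0,0,0.99],[0,0,0,0,0,0.99],[0,0,0,0,0,0.99],[0,0,0,0,0,0.99],[0,0,0,0,0,0.99],[0,0,0,0,0,0.99],[0,0,0,0,0,0.99],[0,0,0,0,0,0]]}'; python3 - <<'E'
from h import *
s=arm.read_state();print(s["ee_pos"],s["orientation"].round(4).tolist())
im,d,c=snap("wrist");cv2.imwrite("pics/w1.png",im);P=cloud(d,c)
Q=P[(P[...,2]>.12)&(P[...,2]<.14)&(d>0)&(P[...,0]>.59)]
r=cv2.minAreaRect((Q[:,:2]*1000).astype(np.float32));print(len(Q),r,cv2.boxPoints(r).round(1).tolist(),np.median(Q[:,2]))
E
```

```text
t: 2.1
ee_pos: [0.5028, 0.0286, 0.2386]
orientation: [[-0.9, 0.436, -0.0], [0.436, 0.9, -0.0], [0.0, -0.0, -1.0]]
force: [-0.1, 0.4, 0.3]
finger_gap: 1.002
gripper_force: 0.0
t: 3.1
ee_pos: [0.6335, -0.224, 0.2385]
orientation: [[-0.9, 0.436, -0.001], [0.436, 0.9, 0.0], [0.001, -0.0, -1.0]]
force: [-0.2, -0.5, 0.1]
finger_gap: 1.0
gripper_force: 0.0
t: 4.1
ee_pos: [0.6388, -0.2389, 0.2385]
orientation: [[0.088, 0.996, -0.001], [0.996, -0.088, 0.0], [0.0, -0.001, -1.0]]
force: [0.1, 0.6, -0.2]
finger_gap: 1.0
gripper_force: 0.0
[ 0.63877507 -0.23887759  0.2384897 ] [[0.0883, 0.9961, -0.0007], [0.9961, -0.0883, 0.0001], [0.0001, -0.0007, -1.0]]
5679 ((641.1190795898438, -240.24783325195312), (129.39395141601562, 24.03372573852539), 84.78527069091797) [[623.2999877929688, -303.6000061035156], [647.2000122070312, -305.79998779296875], [659.0, -176.89999389648438], [635.0, -174.6999969482422]] 0.12926086533884723
```

View pics/w1.png

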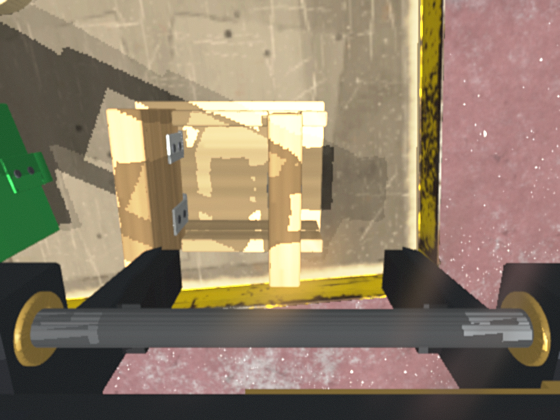

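Wrist view: the target strip is vertical at about column 285, centred between the fingers at 180 and 385. The twin, with two straps, is at left (175,145) and (180,215). Descending now.

```bash
python3 -m inch '{"motion": [[-0.03,0.06,0.5,0,0,0],[0,0,0.8,0,0,0],[0,0,0.9,0,0,0],[0,0,0.9,0,0,0],[0,0,0.8,0,0,0],[0,0,0.6,0,0,0],[0,0,0.35,0,0,0],[0,0,0.03,0,0,0.02]]}'; python3 -m inch '{"motion": [[0,0,0,0,0,0],[0,0,0,0,0,0],[0,0,0,0,0,0],[0,0,0,0,0,0],[0,0,0,0,0,0],[0,0,0,0,0,0],[0,0,0,0,0,0],[0,0,0,0,0,0]]}' -1; python3 -c "
from h import *
print({k:np.round(v,4) for k,v in arm.read_state().items() if k in('ee_pos','orientation')})"
```

```text
t: 5.15
ee_pos: [0.6409, -0.2392, 0.0915]
orientation: [[0.093, 0.996, -0.001], [0.996, -0.093, 0.001], [0.001, -0.001, -1.0]]
force: [-0.2, -0.3, -1.9]
finger_gap: 0.996
gripper_force: 0.0
t: 6.15
ee_pos: [0.6412, -0.2394, 0.0923]
orientation: [[0.093, 0.996, -0.0], [0.996, -0.093, 0.0], [0.0, -0.0, -1.0]]
force: [0.2, 0.6, -0.7]
finger_gap: 0.267
gripper_force: 30.0
{'ee_pos': array([ 0.6412, -0.2394,  0.0923]), 'orientation': array([[ 9.290e-02,  9.957e-01, -1.000e-04],
       [ 9.957e-01, -9.290e-02,  1.000e-04],
       [ 1.000e-04, -1.000e-04, -1.000e+00]])}
```

```bash
python3 -m inch '{"motion": [[0,0,-0.2,0,0,0],[0,0,-0.5,0,0,0],[0,0,-0.7,0,0,0],[0,0,-0.8,0,0,0],[0,0,-0.8,0,0,0],[0,0,-0.7,0,0,0],[0,0,-0.4,0,0,0],[0,0,-0.2,0,0,0]]}'; python3 - <<'E'
from h import *
s=arm.read_state();R=s["orientation"];print(s["ee_pos"],s["gripper_force"],s["finger_gap"])
d=np.array([.557-.05*.9736,.0685-.05*.2284,s["ee_pos"][2]])-s["ee_pos"];print((R.T@d/.03).round(2))
E
```

```text
t: 7.15
ee_pos: [0.6414, -0.2395, 0.2223]
orientation: [[0.093, 0.996, 0.001], [0.996, -0.093, -0.0], [-0.0, 0.001, -1.0]]
force: [0.5, -0.1, -3.4]
finger_gap: 0.269
gripper_force: 30.0
[ 0.64140836 -0.23947073  0.22231443] 29.973922666395083 0.26939594056638155
[ 9.43 -5.33 -0.01]
```

```bash
python3 -m inch '{"motion": [[0.43,-0.33,0,0,0,0],[0.9,-0.5,0,0,0,0],[0.9,-0.5,0,0,0,0],[0.9,-0.5,0,0,0,0],[0.9,-0.5,0,0,0,0],[0.9,-0.5,0,0,0,0],[0.9,-0.5,0,0,0,0],[0.9,-0.5,0,0,0,0]]}'; python3 -m inch '{"motion": [[0.9,-0.5,0,0,0,0],[0.9,-0.5,0,0,0,0],[0.9,-0.5,0,0,0,0],[0,0,0,0,0,-0.5],[0,0,0,0,0,-0.85],[0,0,0,0,0,-0.5],[0,0,0,0,0,0],[0,0,0,0,0,0]]}'; python3 - <<'E'
from h import *
s=arm.read_state();print(s["ee_pos"],s["orientation"].round(4).tolist())
out=[]
for n in("top","wrist","side"):
    im,d,c=snap(n);np.savez(f"{n}2.npz",im=im,P=cloud(d,c),d=d);out.append(im)
o=np.hstack([cv2.resize(out[1],(400,300)),cv2.resize(out[2],(400,300))])
cv2.imwrite("pics/s2.png",np.vstack([o,np.hstack([out[0][110:260,180:380].repeat(2,0).repeat(2,1),np.zeros((300,400,3),np.uint8)])]))
E
```

```text
t: 8.15
ee_pos: [0.5446, -0.0267, 0.2206]
orientation: [[0.093, 0.996, -0.001], [0.996, -0.093, 0.0], [0.0, -0.002, -1.0]]
force: [0.7, 0.0, -2.3]
finger_gap: 0.276
gripper_force: 30.0
t: 9.15
ee_pos: [0.5081, 0.0571, 0.221]
orientation: [[-0.226, 0.974, -0.001], [0.974, 0.226, 0.0], [0.0, -0.001, -1.0]]
force: [-0.1, 0.2, -3.4]
finger_gap: 0.27
gripper_force: 30.0
[0.5080982  0.0571486  0.22099783] [[-0.2261, 0.9741, -0.0007], [0.9741, 0.2261, 0.0001], [0.0002, -0.0007, -1.0]]
```

View pics/s2.png

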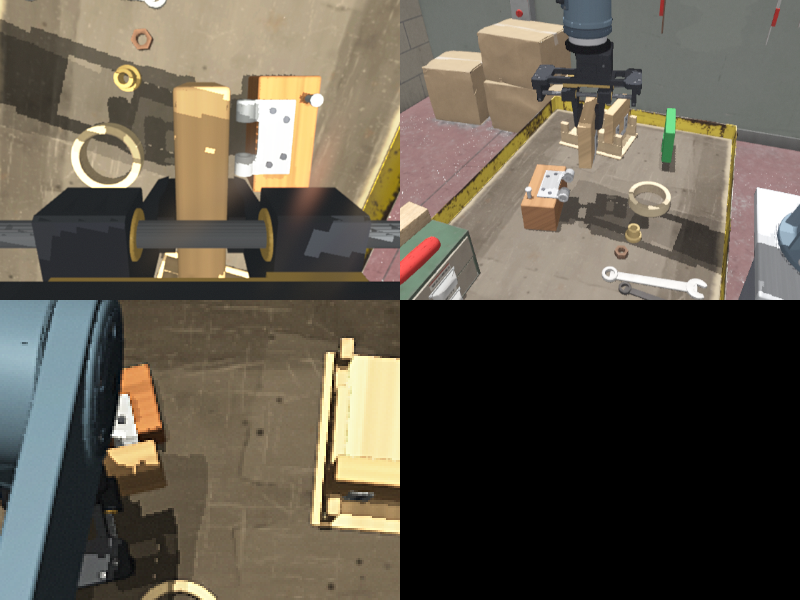

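The wrist tile shows the strip at (202,180) and jamb knuckles at (245,110) and (243,165). The side tile shows the strip hanging upright next to the jamb.

```bash
python3 - <<'E'
from h import *
from scipy.optimize import least_squares
def fit(Q):
    r=cv2.minAreaRect((Q[:,:2]*1000).astype(np.float32));return np.round(r[0],1),np.round(r[1],1),round(r[2],2)
for f in("wrist2","top0","side0","side2"):
    D=np.load(f+".npz");P=D["P"][D["d"]>0]
    if f[-1]=="2":
        Q=P[(abs(P[:,2]-.2585)<.006)&(np.hypot(P[:,0]-.508,P[:,1]-.057)<.08)]
        if len(Q)>50:print(f,"strip",len(Q),fit(Q),np.median(Q[:,2]).round(4))
    N=P[(abs(P[:,0]-.597)<.08)&(abs(P[:,1]-.078)<.1)]
    W=N[(N[:,2]>.064)&(N[:,2]<.0765)]
    print(f,"top",fit(W))
    # joint fit of knuckles as cylinders r=11mm: axis line (x0,yaw,z0)
    a=np.radians(13.2);ex=np.array([np.cos(a),np.sin(a)]);ey=np.array([-ex[1],ex[0]])
    L=np.c_[(N[:,:2]-[.557,.0685])@ex,(N[:,:2]-[.557,.0685])@ey,N[:,2]-.072]
    k=L[(abs(L[:,0])<.013)&(abs(L[:,1])<.047)&(abs(L[:,1])>.017)&(L[:,2]>-.004)&(L[:,2]<.014)&(L[:,0]<.006)]
    g=lambda p:np.hypot(k[:,0]-p[0]-p[2]*k[:,1],k[:,2]-p[1])-.011
    r=least_squares(g,[0,0,0],loss="soft_l1",f_scale=.001)
    y=np.sort(k[:,1]);print(" axis dx,dz,mm",(r.x[:2]*1000).round(2),"dyaw deg",np.degrees(-r.x[2]).round(2),len(k),"rms",(np.std(r.fun)*1000).round(2),
     "y edges",[(v*1000).round(1) for v in (np.percentile(y,[.5,99.5]).tolist()+[y[y<0].max(),y[y>0].min()])])
E
```

```text
wrist2 strip 18590 (array([503.3,  72.2]), array([53. , 96.7]), 29.86) 0.2582
wrist2 top (array([592.8,  76.1]), array([ 93.7, 139.2]), 13.46)Traceback (most recent call last):
  File "<stdin>", line 20, in <module>
AttributeError: 'float' object has no attribute 'round'
```

```bash
cat > m.py <<'E'
from h import *
from scipy.optimize import least_squares
import sys
def fit(Q):
    r=cv2.minAreaRect((Q[:,:2]*1000).astype(np.float32));return np.round(r[0],1),np.round(r[1],1),round(r[2],2)
a=np.radians(13.3);ex=np.array([np.cos(a),np.sin(a)]);ey=np.array([-ex[1],ex[0]])
C=np.array([.557,.0685])
def loc(P): return np.c_[(P[:,:2]-C)@ex,(P[:,:2]-C)@ey,P[:,2]-.072]*1000
for f in sys.argv[1:]:
    D=np.load(f+".npz");L=loc(D["P"][D["d"]>0])
    W=L[(abs(L[:,0]-40)<75)&(abs(L[:,1])<100)&(L[:,2]>-8)&(L[:,2]<4)]
    print(f,"jamb top (exp centre x~36 if full 94 wide)",fit(W/1000*1000))
    k=L[(abs(L[:,0]+2)<10)&(abs(L[:,1])<47)&(abs(L[:,1])>17)&(L[:,2]>-4)&(L[:,2]<14)]
    g=lambda p:np.hypot(k[:,0]-p[0]-p[2]*k[:,1],k[:,2]-p[1])-11
    r=least_squares(g,[0,0,0],loss="soft_l1",f_scale=1)
    y=k[:,1];print("  axis dx,dz mm",r.x[:2].round(2),"dyaw",float(np.degrees(-r.x[2])).__round__(2),len(k),"rms",round(float(np.std(r.fun)),2),"edges",np.round([*np.percentile(y,[.5,99.5]),np.percentile(y[y<0],99.5),np.percentile(y[y>0],.5)],1))
E
python3 m.py wrist2 top0 side0 side2; python3 - <<'E'
from h import *
D=np.load("wrist2.npz");P=D["P"];d=D["d"]
# strip top in wrist: tool frame coordinates
R=np.array([[-.2261,.9741],[.9741,.2261]]);T=np.array([.5081,.05715])
L=(P[...,:2]-T)@R*1000
m=(d>0)&(abs(P[...,2]-.2585)<.004)
for x0 in(-60,-50,-40,-30,-20,20,30,40,50,60):
    q=L[...,1][m&(abs(L[...,0]-x0)<3)];q=q[abs(q)<20]
    if len(q)>10:print(x0,np.percentile(q,[1,99]).round(1))
q=L[...,0][m&(abs(L[...,1])<9)];print("x extents",np.percentile(q,[.5,99.5]).round(1))
E
```

```text
wrist2 jamb top (exp centre x~36 if full 94 wide) (array([36567.1,  -839.7]), array([ 93731.3, 139226.8]), 0.16)
  axis dx,dz mm [ 0.91 -0.92] dyaw -0.01 1419 rms 0.88 edges [-44.6  42.6 -20.9  19.1]
top0 jamb top (exp centre x~36 if full 94 wide) (array([36276.7,   -87.1]), array([140066.3,  94935.4]), 89.91)
  axis dx,dz mm [ 0.01 -0.42] dyaw 0.1 246 rms 1.4 edges [-43.9  43.2 -20.4  20. ]
side0 jamb top (exp centre x~36 if full 94 wide) (array([36385.3,  2845.3]), array([142827.1,  94111.8]), 89.84)
  axis dx,dz mm [ 0.59 -1.97] dyaw 0.06 328 rms 1.63 edges [-42.4  46.5 -17.1  21.6]
side2 jamb top (exp centre x~36 if full 94 wide) (array([36769.8,  3052. ]), array([142618.3,  94182.6]), 89.7)
  axis dx,dz mm [ 0.84 -2.01] dyaw -0.04 331 rms 1.57 edges [-41.4  46.9 -17.2  21.3]
-30 [-11.4  12.5]
-20 [-11.1  12.2]
20 [-11.1  12.2]
30 [-11.1  12.2]
40 [-11.2  12.2]
50 [-11.2  12.1]
60 [-11.1  12.1]
x extents [-28.7  63.4]
```

```bash
python3 -m inch '{"motion": [[0.02,0.2,0,0,0,-0.02],[0,0.4,0,0,0,0],[0,0.5,0,0,0,0],[0,0.4,0,0,0,0],[0,0.185,0,0,0,0],[0,0,0,0,0,0],[0,0,0,0,0,0],[0,0,0,0,0,0]]}'; cat > l.py <<'E'
from m import *
import time
s=arm.read_state();R=s["orientation"];print("local",loc(s["ee_pos"][None]).round(2),"z",s["ee_pos"][2].round(4),"yaw",np.degrees(np.arctan2(R[1,1],R[0,1])).round(2),s["force"].round(2),R[2,:2].round(4))
E
python3 l.py
```

```text
t: 10.3
ee_pos: [0.5571, 0.0694, 0.2214]
orientation: [[-0.231, 0.973, -0.0], [0.973, 0.231, -0.0], [-0.0, -0.0, -1.0]]
force: [0.6, 0.3, -2.2]
finger_gap: 0.269
gripper_force: 30.0
local [[  0.28   0.82 149.37]] z 0.2214 yaw 13.37 [ 0.57  0.26 -2.21] [-0.     -0.0001]
```

```bash
python3 -m inch '{"motion": [[0,0,0.2,0,0,0],[0,0,0.35,0,0,0],[0,0,0.4,0,0,0],[0,0,0.4,0,0,0],[0,0,0.3,0,0,0],[0,0,0.15,0,0,0],[0,0,0,0,0,0],[0,0,0,0,0,0]]}'; python3 l.py; python3 - <<'E'
from h import *
o=[]
for n in("wrist","side"):
    im,d,c=snap(n);np.savez(f"{n}3.npz",im=im,P=cloud(d,c),d=d);o.append(im)
a=cv2.resize(o[1][200:340,150:290],(560,560),interpolation=cv2.INTER_CUBIC)
cv2.imwrite("pics/s3.png",a)
E
```

```text
t: 11.3
ee_pos: [0.5577, 0.0694, 0.1678]
orientation: [[-0.231, 0.973, 0.001], [0.973, 0.231, -0.0], [-0.0, 0.001, -1.0]]
force: [-0.1, -0.8, -2.3]
finger_gap: 0.271
gripper_force: 30.0
local [[ 0.89  0.68 95.77]] z 0.1678 yaw 13.37 [-0.13 -0.85 -2.31] [-0.0003  0.0008]
```

View pics/s3.png

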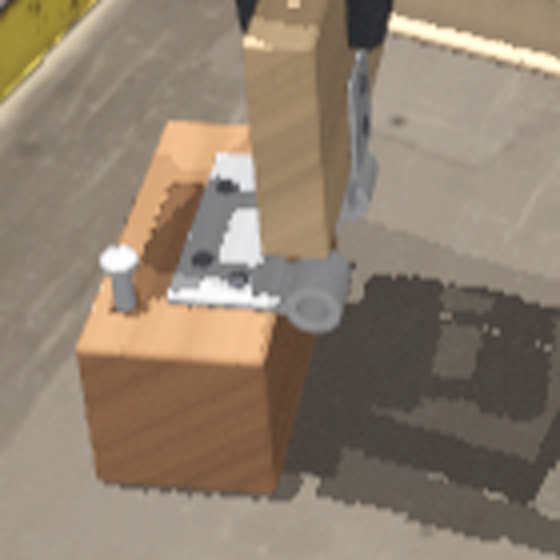

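The crop shows the strip upright above the jamb knuckle (315,305), with its single knuckle at (360,190) still just above and heading into the gap. I'll check the strip against the jamb within the same camera.

```bash
python3 - <<'E'
import sys;sys.argv=["x","side3","wrist3"]
from m import *
s=arm.read_state();zt=(s["ee_pos"][2]-.0693-.072)*1000;print("state",loc(s["ee_pos"][None]).round(2),"strip origin dz",zt)
for f in("side3","wrist3"):
    D=np.load(f+".npz");L=loc(D["P"][D["d"]>0])
    B=L[(abs(L[:,0])<22)&(abs(L[:,1])<75)&(L[:,2]>zt+20)&(L[:,2]<zt+112)]
    e=B[(abs(B[:,0])<9)&(B[:,1]>55)&(B[:,2]<zt+95)];e2=B[(abs(B[:,0])<9)&(B[:,1]<-55)&(B[:,2]<zt+95)]
    print(f,"y+ end (exp 65)",len(e),np.median(e[:,1]) if len(e) else 0,"y- end",len(e2),np.median(e2[:,1]) if len(e2) else 0)
    for lo,hi in((20,45),(45,80)):
        fx=B[(B[:,0]<-8)&(abs(B[:,1])>20)&(B[:,2]>zt+lo)&(B[:,2]<zt+hi)];fp=B[(B[:,0]>8)&(abs(B[:,1])>20)&(B[:,2]>zt+lo)&(B[:,2]<zt+hi)]
        print("  -x face(-12)",len(fx),np.median(fx[:,0]) if len(fx) else 0,"+x face",len(fp),np.median(fp[:,0]) if len(fp) else 0)
    t=B[(abs(B[:,0])<8)&(abs(B[:,1])>25)&(B[:,2]>zt+102)];print("  top z-107-zt",len(t),np.median(t[:,2])-107-zt if len(t) else 0, "top y range",np.percentile(t[:,1],[1,99]) if len(t) else 0,"x range",np.percentile(B[B[:,2]>zt+104][:,0],[1,99]))
E
```

```text
side3 jamb top (exp centre x~36 if full 94 wide) (array([36480.4,  2784.6]), array([143385. ,  93575.8]), 89.88)
  axis dx,dz mm [ 1.01 -1.86] dyaw 0.12 220 rms 1.56 edges [-40.4  46.9 -17.   22.5]
wrist3 jamb top (exp centre x~36 if full 94 wide) (array([49046.7,  6798.7]), array([ 69833.2, 123655.1]), 0.03)
  ret = _var(a, axis=axis, dtype=dtype, out=out, ddof=ddof,
  arrmean = um.true_divide(arrmean, div, out=arrmean,
  ret = ret.dtype.type(ret / rcount)
Traceback (most recent call last):
  File "m.py", line 16, in <module>
    y=k[:,1];print("  axis dx,dz mm",r.x[:2].round(2),"dyaw",float(np.degrees(-r.x[2])).__round__(2),len(k),"rms",round(float(np.std(r.fun)),2),"edges",np.round([*np.percentile(y,[.5,99.5]),np.percentile(y[y<0],99.5),np.percentile(y[y>0],.5)],1))
                                                                                                                                                                   ~~~~~~~~~~~~~^^^^^^^^^^^^^
IndexError: index -1 is out of bounds for axis 0 with size 0
```

```bash
cat > st.py <<'E'
import sys;F=sys.argv[1:];sys.argv=["x"]
from m import *
s=arm.read_state();zt=(s["ee_pos"][2]-.0693-.072)*1000;print("state",loc(s["ee_pos"][None]).round(2),"strip origin dz",zt)
md=lambda a:(len(a),round(float(np.median(a)),2) if len(a) else None)
for f in F:
    D=np.load(f+".npz");L=loc(D["P"][D["d"]>0])
    B=L[(abs(L[:,0])<22)&(abs(L[:,1])<75)&(L[:,2]>zt+20)&(L[:,2]<zt+112)]
    e=B[(abs(B[:,0])<9)&(abs(B[:,1])>55)&(B[:,2]<zt+95)][:,1]
    print(f,"ends y+",md(e[e>0]),"y-",md(e[e<0]))
    for lo,hi in((20,45),(45,80)):
        q=B[(abs(B[:,1])>20)&(B[:,2]>zt+lo)&(B[:,2]<zt+hi)][:,0];print("  -x face",md(q[q<-8]),"+x face",md(q[q>8]))
    t=B[(abs(B[:,0])<8)&(abs(B[:,1])>25)&(B[:,2]>zt+102)];print("  top dz",md(t[:,2]-107-zt))
    t=B[B[:,2]>zt+104]
    if len(t):print("  top x,y range",np.percentile(t[:,0],[1,99]).round(1),np.percentile(t[:,1],[1,99]).round(1))
E
python3 st.py side3 wrist3
```

```text
state [[ 0.9   0.69 95.85]] strip origin dz 26.545103157190677
side3 ends y+ (588, 67.26) y- (0, None)
  -x face (156, -11.03) +x face (44, 9.95)
  -x face (190, -10.95) +x face (68, 10.16)
  top dz (299, -1.34)
  top x,y range [-20.5  20. ] [-59.4  67.3]
wrist3 ends y+ (222, 64.54) y- (0, None)
  -x face (2, -8.47) +x face (6, 9.46)
  -x face (8, -8.48) +x face (22, 9.49)
  top dz (7101, -0.63)
  top x,y range [-17.7  17.6] [-27.4  63.9]
```

In the side camera the strip sits relative to the jamb at dx≈0, dy≈-0.6 and dz≈+0.5 mm once that camera's bias is removed. Lowering the last 26.5 mm slowly.

```bash
python3 -m inch '{"motion": [[0.02,0,0.08,0,0,0],[0,0,0.15,0,0,0],[0,0,0.17,0,0,0],[0,0,0.17,0,0,0],[0,0,0.15,0,0,0],[0,0,0.1,0,0,0],[0,0,0.065,0,0,0],[0,0,0,0,0,0]]}'; python3 -m inch '{"motion": [[0,0,0,0,0,0],[0,0,0,0,0,0],[0,0,0,0,0,0],[0,0,0,0,0,0],[0,0,0,0,0,0],[0,0,0,0,0,0],[0,0,0,0,0,0],[0,0,0,0,0,0]]}' ; python3 - <<'E'
from h import *
for n in("side","wrist"):
    im,d,c=snap(n);np.savez(f"{n}4.npz",im=im,P=cloud(d,c),d=d)
    if n=="side":cv2.imwrite("pics/s4.png",cv2.resize(im[200:340,150:290],(560,560),interpolation=cv2.INTER_CUBIC))
E
python3 st.py side4 wrist4;python3 l.py; python3 m.py side4
```

```text
t: 12.4
ee_pos: [0.5571, 0.07, 0.1406]
orientation: [[-0.231, 0.973, -0.0], [0.973, 0.231, 0.0], [0.0, -0.0, -1.0]]
force: [-0.1, -0.1, -2.3]
finger_gap: 0.271
gripper_force: 30.0
t: 13.4
ee_pos: [0.5572, 0.07, 0.1408]
orientation: [[-0.231, 0.973, 0.0], [0.973, 0.231, -0.0], [-0.0, 0.0, -1.0]]
force: [0.2, 0.5, -2.9]
finger_gap: 0.269
gripper_force: 30.0
state [[ 0.55  1.41 68.75]] strip origin dz -0.5529657525697868
side4 ends y+ (544, 68.08) y- (0, None)
  -x face (147, -11.44) +x face (35, 9.77)
  -x face (192, -11.27) +x face (57, 9.93)
  top dz (307, -1.28)
  top x,y range [-19.6  19.8] [-58.2  68.2]
wrist4 ends y+ (221, 65.24) y- (0, None)
  -x face (5, -8.85) +x face (6, 9.54)
  -x face (8, -8.53) +x face (17, 9.44)
  top dz (7145, -0.53)
  top x,y range [-17.4  17.2] [-26.7  64.6]
local [[ 0.55  1.41 68.75]] z 0.1407 yaw 13.37 [ 0.38  0.51 -3.  ] [ 0. -0.]
side4 jamb top (exp centre x~36 if full 94 wide) (array([36398.5,  2658.7]), array([ 94078.3, 141373.2]), 0.05)
  axis dx,dz mm [ 1.12 -0.17] dyaw -0.28 34 rms 0.63 edges [-40.8  46.8 -37.9  17.1]
```

View pics/s4.png

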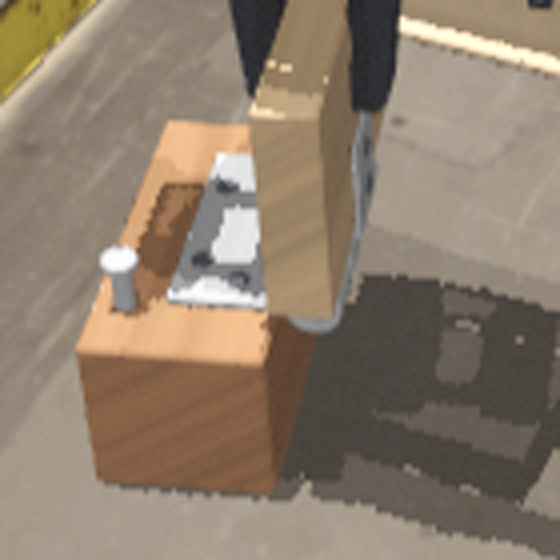

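The crop shows the strip seated: its timber end is at (295,200), just above the jamb knuckle (320,322), with the pin and block untouched. Remaining errors are about -0.2, +0.3 and 0 to -0.5 mm, and the force reading is only the strip's weight. Handing in.

```bash
python3 -c "
from station import arm
print(arm.finish_job())"
```

```text
the job is handed in; nothing more can be done
None
```

The single-knuckle strip is held still and upright between the jamb knuckles, with its hole measured within about 0.5 mm of their axis and no sign of contact with the block; the job was handed in at about 13.5 s, and no verdict came back.

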